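Press the spare dye flask into the empty agitator cradle and hold it down

TASK

Two of the three sprung ring cradles of the dye agitator already hold a flask. Take the spare flask that stands on the table, set it upright in the one empty cradle and press it all the way down against the springs, since the agitator runs only while the flask is held down; finish while still holding it down. Leave the two other flasks, the mallet, the tool can and the tray as they are.

Things in the scene. Friction and masses are not known exactly. Their poses are not given: they have to be found in the camera images.
- spare: the spare flask, standing on the table beside the agitator: round-bellied amber glass dye flask: ball 68 mm across centred 37 mm above its underside, on a flat 40 mm foot; straight neck 26 mm across from about 68 to 112 mm above the underside (the place to grip), cork 20 mm across on top to 122 mm; 150 to 310 g, heavy at the foot. Origin: centre of the underside, z up the neck. 
- flask_1: flask like the spare in every way, already sitting in one of the cradles, where it stays; origin: centre of its underside, z up the neck
- flask_2: flask like the spare in every way, already sitting in one of the cradles, where it stays; origin: centre of its underside, z up the neck
- cradle_1: one of three identical sprung cradles, which change places from start to start; two hold a flask, one is empty: see where the flasks are. Fixed steel base disc 86 mm across, 8 mm thick; above it an aluminium ring (84 mm outside, 54 mm hole, 10 mm thick) on three spring posts. Origin: centre of the disc's underside, on the deck's top
- seat_1 (a point): centre of the ring's upper face of cradle_1, z up; moves with the ring, 85 mm above the table when the ring is up. A seated flask rests with its ball on the hole's rim, upright, its foot through the hole, its origin 16 mm below this point
- ring_1 (a joint): how far the ring of cradle_1 is pressed down, m: 0 = up (sprung, also when a flask merely rests in it), 0.015 = fully down on its stop. The spring starts to give at about 6 N (the flask's weight counts) and needs about 13 N at the bottom; it comes back up when let go
- cradle_2: one of three identical sprung cradles, which change places from start to start; two hold a flask, one is empty: see where the flasks are. Fixed steel base disc 86 mm across, 8 mm thick; above it an aluminium ring (84 mm outside, 54 mm hole, 10 mm thick) on three spring posts. Origin: centre of the disc's underside, on the deck's top
- seat_2 (a point): centre of the ring's upper face of cradle_2, z up; moves with the ring, 85 mm above the table when the ring is up. A seated flask rests with its ball on the hole's rim, upright, its foot through the hole, its origin 16 mm below this point
- ring_2 (a joint): how far the ring of cradle_2 is pressed down, m: 0 = up (sprung, also when a flask merely rests in it), 0.015 = fully down on its stop. The spring starts to give at about 6 N (the flask's weight counts) and needs about 13 N at the bottom; it comes back up when let go
- cradle_3: one of three identical sprung cradles, which change places from start to start; two hold a flask, one is empty: see where the flasks are. Fixed steel base disc 86 mm across, 8 mm thick; above it an aluminium ring (84 mm outside, 54 mm hole, 10 mm thick) on three spring posts. Origin: centre of the disc's underside, on the deck's top
- seat_3 (a point): centre of the ring's upper face of cradle_3, z up; moves with the ring, 85 mm above the table when the ring is up. A seated flask rests with its ball on the hole's rim, upright, its foot through the hole, its origin 16 mm below this point
- ring_3 (a joint): how far the ring of cradle_3 is pressed down, m: 0 = up (sprung, also when a flask merely rests in it), 0.015 = fully down on its stop. The spring starts to give at about 6 N (the flask's weight counts) and needs about 13 N at the bottom; it comes back up when let go
- deck: grey deck of the dye agitator, fixed, 130 x 370 x 30 mm high; the three cradles stand on it 115 mm apart in a row along its long side (its y), the middle one at its centre; origin: centre of underside
- slab: granite slab 200 x 260 x 40 mm lying fixed on the table; origin: centre of underside (bystander)
- mallet: white-headed mallet lying on the slab, head 52 mm across, 75 mm long along y, 160 mm handle to its -y; origin 26 mm under its axis, 55 mm from the head's rear face (bystander)
- tool_can: steel can of stamping tools, 76 mm across, 85 mm high, tools up to 145 mm; origin: centre of underside (bystander)
- tray: open blue plastic tray 110 x 150 x 50 mm; origin: centre of underside (bystander)

How it is judged:
By the outcome, as a careful person would: the job done as asked, in the order asked, and still so for the second after the job is handed in, while the arm keeps its last pose, push and grip.
It also fails if it takes over 32 s, if anything falls off the work surface, if the arm or the gripper's body presses on something with over 40 N, if the wrist force passes 120 N, or if a joint passes its speed limit or range.

ROBOT

A 6-joint arm with a two-finger parallel gripper is mounted at the origin on the work surface. World frame = base frame: x ahead of the robot, y to its left, z up, the work surface at z = 0. Lengths are in m, angles in rad, forces in N, time in s.
With the tool pointing down it reaches from about 0.25 to 0.725 m from the base axis. Payload 9.7 kg.
Tool frame: the origin (TCP) lies at the very end of the fingers, on their centre line; the grasp point (between the pads) lies 19 mm behind it; z points along the fingers, y is the line along which they close (so a half turn about z gives the same grasp; the last joint's range is limited). The gripper opens to 85 mm and grips with 20 to 120 N. Pads are 22 mm wide; open, the fingers measure 114 mm over their backs; the gripper's body (76 mm by 85 mm) begins 54 mm behind the grasp point. The pads swing forward as they close: fully open they stand 13 mm farther back than shut.
Start: joints at [-1.336, 0.087, 0.176, 1.66, 0, 1.571], TCP at [0.128, -0.535, 0.231] pointing down, gripper open.
Joint ranges: [-3.13, 3.13], [-0.85, 1.81], [-1.15, 1.24], [-2.2, 2.28], [-1.44, 1.52], [-3.14, 3.14]. Speed limits (rad/s): [2.22, 2.22, 2.57, 3.14, 3.14, 3.14].

INTERFACE

Orientations are given as a rotation vector (axis times angle).
In Python, from bench import robot, grab_frame, get_calibration gives the robot as it stands (robot), with the cameras as plain functions.
- The arm moves only by the tool pendant, called after "Call:" as name([rows], argument=value, ...), one row to a line, values as JSON. Schema: {"type":"object","properties":{"plan":{"type":"array","items":{"type":"object","properties":{"d":{"type":"array","items":{"type":"number"},"minItems":3,"maxItems":3},"turn_vec":{"type":"array","items":{"type":"number"},"minItems":3,"maxItems":3}},"additionalProperties":false},"minItems":1,"maxItems":20},"jaw":{"type":"number"},"only":{"type":"string"},"quiet":{"type":"boolean"},"lines":{"type":"string"}},"required":["plan"],"additionalProperties":false}. plan is a list of rows, 1 to 20 of them, each an object with the fields d (a list: dx, dy, dz in m), turn_vec (a list: a rotation vector rx, ry, rz in rad); a field left out counts as zero; each row shifts and turns the commanded pose from where the row before left it, along the tool's axes as they then stand; what a row does not reach is not made up. A row lasts 1/10 s, in which the tool goes at most 0.05 m and 0.15 rad, less where a joint would pass 70% of its speed; a pose out of reach is approached as far as the arm can. jaw is the finger opening in m, set as the call begins (left out keeps the last). The fingers move at their own pace and stop on an object; the grip force is fixed at half the most. Time passes only in rows, so rows that do not move let the fingers close. The tool returns the time, the measured TCP pose, the force, the opening and the grip force at its end. only (a regular expression) keeps the lines of the reply that match it, lines (a string "A,B") keeps lines A to B, and quiet returns only ok. Input that does not fit is refused with a message, and nothing moves.
- robot.get_obs(): the state, without advancing time (a new reading comes with each control period).
- grab_frame(name): name is "side" or "top"; returns the picture (400x640x3 uint8, red, green, blue); there is no depth.
- get_calibration(name): a dict with "fx", "fy", "cx", "cy" (pixels), "dist" ([k1, k2, p1, p2, k3] as OpenCV has them; the pictures are not rectified), "position" and "rotation" of the camera in the world. Camera axes: x right, y down, z forward; pixel columns grow to the right and rows downward; lengths in m; the calibration is good to about 2 mm. A picture is of the moment at which its call begins. get_calibration takes no time and is no camera call.
- robot.job_done(): hands the job in; it is judged then, once.
The state is a dict: "t": time; "joints": joint angles; "qd": joint speeds; "tau": joint torques, N m; "tcp_pos": TCP position; "orientation": TCP orientation; "contact_force": force on the tool from outside, world axes, zero at the start; "wrist_torque": the same for the moment, N m; "finger_gap": finger opening in m; "finger_force": force on a finger pad.
Only numpy, scipy, OpenCV 4.12 (cv2) and the standard library are available. Lean on these libraries where they do the work, as an engineer would, in place of code of your own. Each camera call takes 0.05 s, during which the arm holds its last target. There are 200 camera calls.

## Working session

There is one attempt and no reset: what is moved stays moved. The work goes in short steps, Python scripts to look and compute and a tool call to move; the robot and the scene stay as the last step left them, time stands still between calls to the robot, and variables do not carry over. Pictures are saved under pics/ and viewed, at most 10 in all, crops included, and the job is handed in when it is done.

```bash
ls; mkdir -p pics
```

Run:
```python
from bench import robot, grab_frame, get_calibration
import cv2
for n in("side","top"):
    cv2.imwrite(f"pics/{n}0.png",grab_frame(n)[:,:,::-1]); print(n,get_calibration(n))
o=robot.get_obs();print(o)
```

```text
bench.py
pics
side {'fx': 385.8607037879632, 'fy': 385.8607037879632, 'cx': 323.97333595932093, 'cy': 200.61549930280435, 'dist': array([-0.08754745,  0.        ,  0.        ,  0.        ,  0.        ]), 'position': array([0.10174657, 0.86785979, 0.81626846]), 'rotation': array([-0.73728185,  2.52808767, -1.24824045])}
top {'fx': 519.7436547241714, 'fy': 519.7436547241714, 'cx': 319.0603377234499, 'cy': 199.51841209873282, 'dist': array([0.01554954, 0.        , 0.        , 0.        , 0.        ]), 'position': array([0.35819932, 0.0810157 , 1.63879341]), 'rotation': array([-2.15530772,  2.14747865, -0.15942084])}
{'t': 0.1, 'joints': array([-1.33604088e+00,  8.73683596e-02,  1.75205326e-01,  1.65977716e+00,
       -1.45721128e-05,  1.57082771e+00]), 'qd': array([-0.00127745, -0.00108967,  0.00132764,  0.00086791,  0.00070072,
       -0.0012338 ]), 'tau': array([ 2.63504362e-04, -5.21563160e+01,  4.65652049e+01,  1.60710840e-02,
        1.46371082e-05,  1.14619627e-05]), 'tcp_pos': array([ 0.12788199, -0.53471947,  0.23067001]), 'orientation': array([-3.11885507e+00, -3.67725055e-01,  2.33094667e-04]), 'contact_force': array([-0.1821106 ,  0.36202422, -0.39098537]), 'wrist_torque': array([-0.00676733, -0.01272961,  0.01684114]), 'finger_force': 0.0, 'finger_gap': 0.08537320804919359}
```

View pics/side0.png

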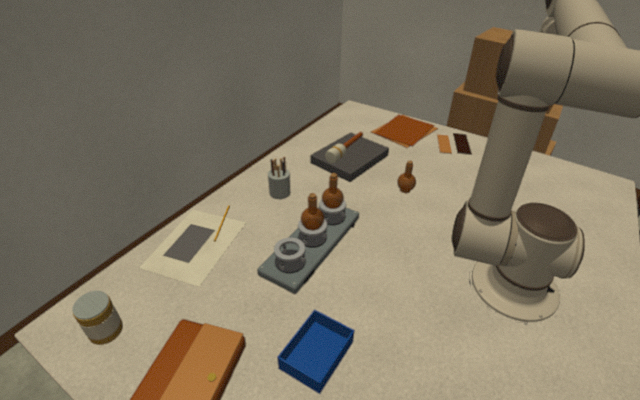

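View pics/top0.png

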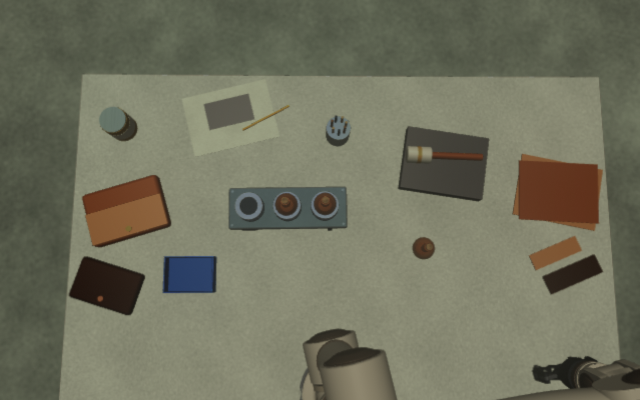

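The top view shows the spare at about (424,248) and the empty cradle at (248,206). In the side view they are at (407,180) and (289,255). Next I'll measure both with masks.

Create h.py:
```python
import cv2,numpy as np
from bench import robot, grab_frame, get_calibration
from scipy.spatial.transform import Rotation as R
def ray(n,uv):
    c=get_calibration(n);K=np.array([[c['fx'],0,c['cx']],[0,c['fy'],c['cy']],[0,0,1]])
    p=cv2.undistortPoints(np.array([[uv]],float),K,c['dist'])[0,0]
    return c['position'],R.from_rotvec(c['rotation']).apply([p[0],p[1],1])
def onz(n,uv,z):
    o,d=ray(n,uv);return o+d*(z-o[2])/d[2]
def proj(n,P):
    c=get_calibration(n);K=np.array([[c['fx'],0,c['cx']],[0,c['fy'],c['cy']],[0,0,1]])
    r=R.from_rotvec(c['rotation']).inv()
    return cv2.projectPoints(np.array([P],float),r.as_rotvec(),-r.apply(c['position']),K,c['dist'])[0][0,0]
def tri(a,b):
    (o,d),(p,e)=ray('side',a),ray('top',b)
    s=np.linalg.lstsq(np.c_[d,-e],p-o,rcond=None)[0]
    A,B=o+d*s[0],p+e*s[1];return (A+B)/2,np.linalg.norm(A-B)
def amber(img):
    h=cv2.cvtColor(img,cv2.COLOR_RGB2HSV)
    return cv2.inRange(h,(2,110,40),(18,255,255))
```

Run:
```python
from h import *
S={n:grab_frame(n) for n in("side","top")}
for n,b in(("side",(385,150,430,200)),("top",(405,230,445,270)),("top",(265,185,345,225)),("side",(295,165,350,235))):
    m=amber(S[n]);k=np.zeros_like(m);k[b[1]:b[3],b[0]:b[2]]=255
    cs=cv2.findContours(m&k,cv2.RETR_EXTERNAL,cv2.CHAIN_APPROX_NONE)[0]
    for c in cs:
        if cv2.contourArea(c)>20: print(n,cv2.minEnclosingCircle(c),cv2.boundingRect(c),cv2.contourArea(c))
a=cv2.resize(S["top"][185:275,220:450],None,fx=3.4,fy=3.4,interpolation=cv2.INTER_CUBIC)
def crop(n,x0,y0,x1,y1,f): return cv2.resize(S[n][y0:y1,x0:x1],None,fx=f,fy=f,interpolation=cv2.INTER_CUBIC)
A=np.hstack([crop("top",223,181,273,231,6),crop("top",399,223,449,273,6)])
B=np.hstack([crop("side",264,230,314,280,6),crop("side",382,152,432,202,6)])
cv2.imwrite("pics/c.png",np.vstack([A,B])[:,:,::-1])
```

```text
side ((407.7790832519531, 176.38372802734375), 15.717395782470703) (398, 161, 17, 32) 289.0
top ((423.4583435058594, 247.13194274902344), 9.963480949401855) (414, 238, 20, 20) 273.0
top ((324.4893493652344, 202.70213317871094), 9.515414237976074) (315, 194, 20, 18) 244.5
top ((285.71429443359375, 203.14285278320312), 9.529850959777832) (277, 194, 19, 19) 246.0
side ((312.5, 211.02777099609375), 18.03481674194336) (301, 193, 23, 37) 445.5
side ((332.5, 189.6714324951172), 17.67859649658203) (322, 172, 21, 36) 387.5
```

View pics/c.png

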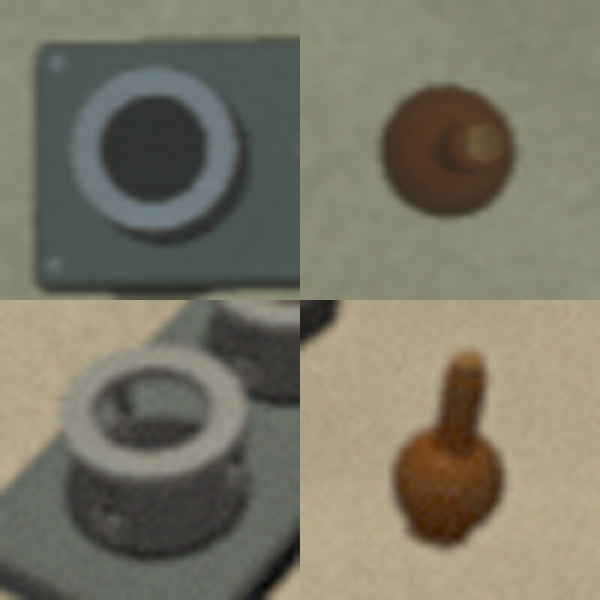

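The crop shows an empty ring, with its top face centred near (248.4,205.6) in top and (289.2,248.2) in side. The spare's ball is at (423.3,247.5) in top and (406.3,181.6) in side, with its cork at (428.9,246.4) in top.

Run:
```python
from h import *
np.set_printoptions(precision=4,suppress=True)
print("ring tri",tri((289.25,248.2),(248.4,205.6)),"onz",onz("top",(248.4,205.6),.085),onz("side",(289.25,248.2),.085))
print("ball tri",tri((406.3,181.6),(423.3,247.5)),onz("top",(423.3,247.5),.037),onz("side",(406.3,181.6),.037))
print("cork",onz("top",(428.9,246.4),.122))
# deck axis from flask balls seated (ball centre z=.085-.016+.037=.106)
for uv in((324.5,202.7),(285.7,203.1)): print("f",onz("top",uv,.106))
S=grab_frame("top")
for x0,y0 in((223,181),):
    g=cv2.cvtColor(S,cv2.COLOR_RGB2HSV)[:,:,2][181:231,223:273]
    _,b=cv2.threshold(cv2.GaussianBlur(cv2.resize(g,None,fx=6,fy=6,interpolation=cv2.INTER_CUBIC),(0,0),3),0,255,cv2.THRESH_OTSU)
    for c in cv2.findContours(b,cv2.RETR_LIST,cv2.CHAIN_APPROX_NONE)[0]:
        if cv2.contourArea(c)>5000:
            e=cv2.fitEllipse(c);uv=(np.array(e[0])+.5)/6-.5+[223,181];print(e[1],uv,onz("top",uv,.085))
print(proj("top",(0.0,0,0)))
o=robot.get_obs();print(o['tcp_pos'],R.from_rotvec(o['orientation']).as_matrix())
```

Call:
pendant([
  {"d": [0.0368,-0.0205,0]},
  {"d": [0.0368,-0.0205,0]},
  {"d": [0.0368,-0.0205,0]},
  {"d": [0.0368,-0.0205,0]},
  {"d": [0.0368,-0.0205,0]},
  {"d": [0.0368,-0.0205,0]},
  {"d": [0.0368,-0.0205,0]},
  {"d": [0.0368,-0.0205,0]},
  {"d": [0.0368,-0.0205,0]},
  {"d": [0.0368,-0.0205,0]},
  {"turn_vec": [0,0,-0.1484]},
  {"turn_vec": [0,0,-0.1484]},
  {"turn_vec": [0,0,-0.1484]},
  {"turn_vec": [0,0,-0.1484]},
  {"turn_vec": [0,0,-0.1484]},
  {"turn_vec": [0,0,-0.1484]},
  {"turn_vec": [0,0,-0.1484]},
  {"turn_vec": [0,0,-0.1484]},
  {"turn_vec": [0,0,-0.1484]},
  {},
], jaw=0.085)

```text
t: 2.25
tcp_pos: [0.4381, -0.2499, 0.2312]
orientation: [-2.219, -2.223, 0.0]
contact_force: [0.3, -0.1, -0.0]
finger_gap: 0.0845
finger_force: 0.0
```

```bash
python3 -c "
from h import *
o=robot.get_obs();print(o['joints'],o['tcp_pos']);M=R.from_rotvec(o['orientation']).as_matrix();print(M.round(4));print(M.T@(np.array([.4377,-.25,.076])-o['tcp_pos']))"
```

```text
[-5.18309759e-01 -2.22363274e-02  6.37050565e-02  1.65690787e+00
 -2.03224000e-05  1.05058453e+00] [ 0.43812453 -0.2498777   0.23119444]
[[-1.9e-03  1.0e+00 -2.0e-04]
 [ 1.0e+00  1.9e-03  1.0e-04]
 [ 1.0e-04 -2.0e-04 -1.0e+00]]
[-1.31887218e-04 -4.00276703e-04  1.55194498e-01]
```

Call:
pendant([
  {"d": [0,0,0.035]},
  {"d": [0,0,0.035]},
  {"d": [0,0,0.035]},
  {"d": [0,0,0.03]},
  {"d": [0,0,0.02]},
  {},
  {},
])

```text
t: 2.95
tcp_pos: [0.4382, -0.25, 0.0769]
orientation: [-2.225, -2.218, 0.0]
contact_force: [0.5, -0.7, 0.4]
finger_gap: 0.0847
finger_force: 0.0
```

Call:
pendant([
  {},
  {},
  {},
  {},
  {},
  {},
  {},
  {},
], jaw=0.015)

```text
t: 3.75
tcp_pos: [0.4382, -0.2501, 0.0769]
orientation: [2.222, 2.22, -0.0]
contact_force: [-2.8, 0.3, 6.0]
finger_gap: 0.0249
finger_force: 58.6
```

```bash
python3 -c "
from h import *
a=[cv2.resize(grab_frame(n)[y:y+100,x:x+100],None,fx=4,fy=4,interpolation=cv2.INTER_CUBIC) for n,x,y in(('side',355,120),('top',375,200))]
cv2.imwrite('pics/grasp.png',np.hstack(a)[:,:,::-1])"
```

```text
(no output)
```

View pics/grasp.png

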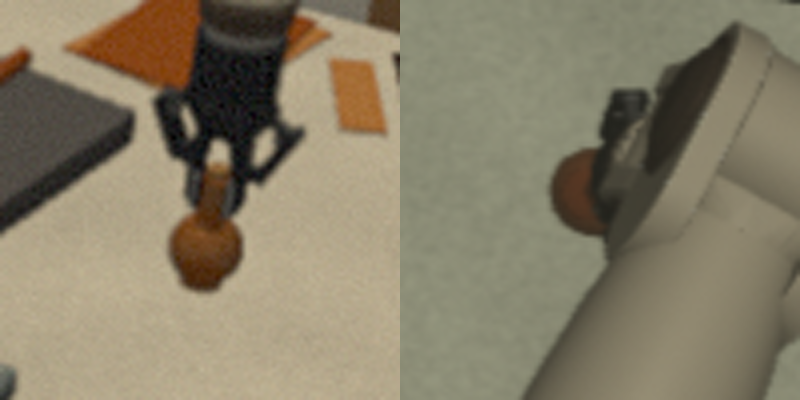

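The grip is good: gap 25 mm and pad force 59 N, with the flask upright between the pads. Next I lift it and carry it along x=0.44, then forward over the cradle.

Call:
pendant([
  {"d": [0,0,-0.02]},
  {"d": [0,0,-0.035]},
  {"d": [0,0,-0.035]},
  {"d": [0,0,-0.03]},
  {"d": [0.03,0,0]},
  {"d": [0.04,0,0]},
  {"d": [0.04,0,0]},
  {"d": [0.04,0,0]},
  {"d": [0.04,0,0]},
  {"d": [0.04,0,0]},
  {"d": [0.04,0,0]},
  {"d": [0.04,0,0]},
  {"d": [0.04,0,0]},
  {"d": [0.04,0,0]},
  {"d": [0.04,0,0]},
  {"d": [0.04,0,0]},
  {"d": [0.04,0,0]},
  {"d": [0.0245,0,0]},
  {},
])

```text
t: 5.75
tcp_pos: [0.4378, 0.2872, 0.1951]
orientation: [-2.218, -2.224, 0.002]
contact_force: [-0.1, -1.3, -2.7]
finger_gap: 0.0245
finger_force: 59.4
```

Call:
pendant([
  {"d": [0,0.02,0]},
  {"d": [0,0.035,0]},
  {"d": [0,0.035,0]},
  {"d": [0,0.023,0]},
  {"d": [0,0.01,0]},
  {},
  {},
])

```text
t: 6.45
tcp_pos: [0.5606, 0.2843, 0.1962]
orientation: [-2.222, -2.221, 0.001]
contact_force: [-0.1, -0.1, -2.6]
finger_gap: 0.0247
finger_force: 59.7
```

Run:
```python
from h import *
np.set_printoptions(precision=4,suppress=True)
S={n:grab_frame(n) for n in('side','top')}
o=robot.get_obs();M=R.from_rotvec(o['orientation']).as_matrix();print(o['joints'],o['tcp_pos'],o['contact_force'],o['finger_gap']);print(M)
p=o['tcp_pos'];
for z in(-.039,):
  for n in S: print(n,proj(n,p+[0,0,z]))
a=[cv2.resize(S[n][y:y+100,x:x+100],None,fx=4,fy=4,interpolation=cv2.INTER_CUBIC) for n,x,y in(('side',240,170),('top',200,155))]
cv2.imwrite('pics/over.png',np.hstack(a)[:,:,::-1])
```

```text
[0.4697 0.27   0.3184 1.6191 0.0002 2.0405] [0.5605 0.2846 0.1967] [ 0.2384 -0.8382 -1.6664] 0.024801030076999735
[[-0.      1.      0.    ]
 [ 1.      0.      0.0002]
 [ 0.0002  0.     -1.    ]]
side [287.9818 227.1425]
top [244.7685 202.0187]
```

View pics/over.png

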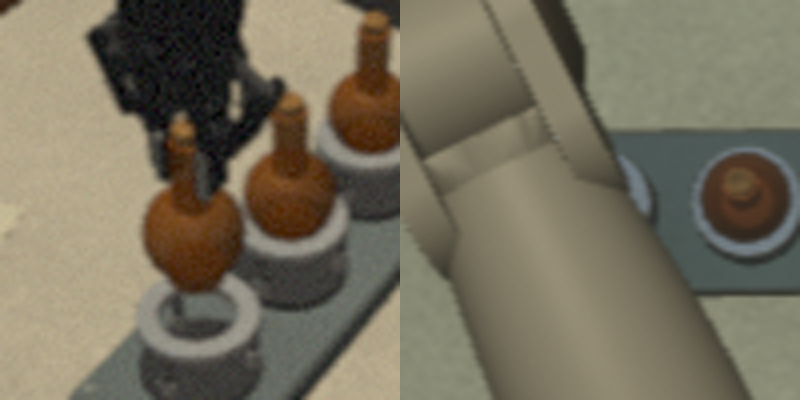

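The side view shows the flask upright above the ring. Its ball is at about crop (194,230), i.e. (288.5,227.5), against (288.0,227.1) predicted. Lowering it now.

Call:
pendant([
  {"d": [0,0,0.015]},
  {"d": [0,0,0.015]},
  {"d": [0,0,0.01]},
  {"d": [0,0,0.005]},
  {},
  {},
])

```text
t: 7.15
tcp_pos: [0.5614, 0.2847, 0.152]
orientation: [2.222, 2.221, 0.001]
contact_force: [0.3, 0.5, -1.8]
finger_gap: 0.0247
finger_force: 59.8
```

Call:
pendant([
  {"d": [0,0,0.003]},
  {"d": [0,0,0.003]},
  {},
  {},
])

```text
t: 7.55
tcp_pos: [0.5613, 0.2845, 0.1456]
orientation: [-2.222, -2.221, -0.0]
contact_force: [-2.0, -1.7, 0.9]
finger_gap: 0.0249
finger_force: 60.0
```

Call:
pendant([
  {"d": [0,0,0.003]},
  {"d": [0,0,0.003]},
  {},
  {},
])

```text
t: 7.95
tcp_pos: [0.5614, 0.2845, 0.1397]
orientation: [2.222, 2.221, 0.001]
contact_force: [-2.9, -0.7, 5.8]
finger_gap: 0.0247
finger_force: 60.5
```

Call:
pendant([
  {"d": [0,0,0.003]},
  {"d": [0,0,0.003]},
  {},
  {},
])

```text
t: 8.35
tcp_pos: [0.5614, 0.2846, 0.1342]
orientation: [2.222, 2.221, 0.002]
contact_force: [-4.8, -2.4, 8.8]
finger_gap: 0.0244
finger_force: 60.9
```

Call:
pendant([
  {"d": [0,0,0.002]},
  {},
  {},
])

```text
t: 8.65
tcp_pos: [0.5614, 0.2846, 0.1324]
orientation: [2.222, 2.221, 0.002]
contact_force: [-4.3, -1.6, 9.8]
finger_gap: 0.0244
finger_force: 61.0
```

Call:
pendant([
  {"d": [0,0,0.002]},
  {},
  {},
])

```text
t: 8.95
tcp_pos: [0.5614, 0.2846, 0.1305]
orientation: [2.222, 2.221, 0.002]
contact_force: [-4.8, -2.0, 10.1]
finger_gap: 0.0245
finger_force: 61.1
```

Call:
pendant([
  {"d": [0,0,0.001]},
  {},
  {},
])

```text
t: 9.25
tcp_pos: [0.5614, 0.2846, 0.13]
orientation: [2.222, 2.221, 0.003]
contact_force: [-6.0, -2.2, 13.2]
finger_gap: 0.0245
finger_force: 61.6
```

Call:
pendant([
  {"d": [0,0,0.001]},
  {},
  {},
])

```text
t: 9.55
tcp_pos: [0.5614, 0.2846, 0.1299]
orientation: [2.221, 2.221, 0.004]
contact_force: [-8.6, -3.2, 17.6]
finger_gap: 0.0247
finger_force: 62.1
```

Call:
pendant([
  {"d": [0,0,0.001]},
  {},
  {},
])

```text
t: 9.85
tcp_pos: [0.5614, 0.2847, 0.1297]
orientation: [2.221, 2.221, 0.005]
contact_force: [-9.1, -3.6, 23.2]
finger_gap: 0.0248
finger_force: 62.6
```

The force now climbs (10 → 23 N) with almost no travel, so the ring is on its stop. A last look before handing in.

Run:
```python
from h import *
f=grab_frame('side');o=robot.get_obs();print(o['tcp_pos'],o['contact_force'],o['finger_gap'])
cv2.imwrite('pics/end.png',cv2.resize(f[150:300,220:400],None,fx=4,fy=4,interpolation=cv2.INTER_CUBIC)[:,:,::-1])
```

```text
[0.5614708  0.28469219 0.12973666] [-9.11137236 -4.07219701 22.97499135] 0.024724283471536008
```

View pics/end.png

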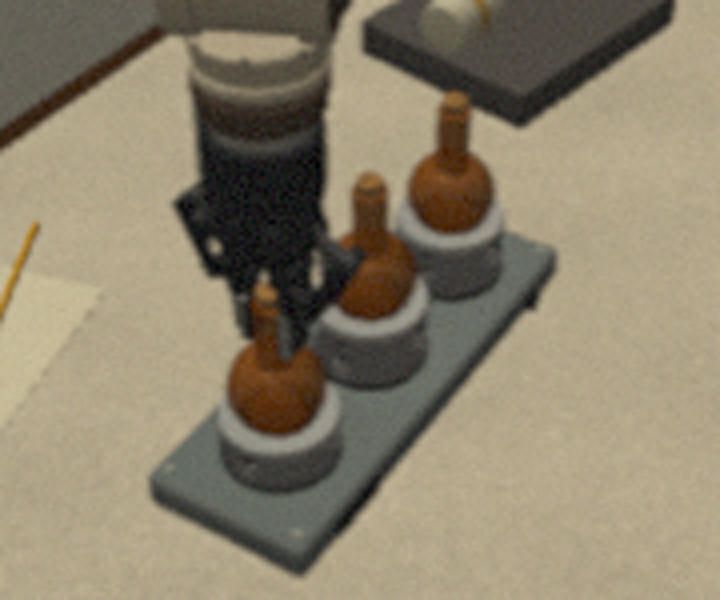

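The flask sits centred and upright in the ring at crop (277,390). That ring is visibly lower than the other two, and the other flasks haven't moved.

```bash
python3 -c "
from bench import robot, grab_frame, get_calibration
print(robot.job_done())"
```

```text
the job is handed in; nothing more can be done
None
```

The spare flask is upright in the empty cradle and held down on its stop with about 23 N; I handed the job in at about 10 s, and the last picture showed the other two flasks undisturbed.

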